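# Pump a ratchet clamp onto a sample jar and lock it

## Robot

A 7-joint arm with a two-finger parallel gripper is mounted at the origin on a cart in front of the work surface, level with it; the furniture and walls round the work are solid. World frame = base frame: x ahead of the robot, y to its left, z up, the work surface at z = 0. Lengths are in m, angles in rad, forces in N, time in s.
With the tool pointing down it reaches from about 0.425 to 1.025 m from the base axis. Payload 3.6 kg.
Tool frame: the origin (TCP) lies at the very end of the fingers, on their centre line; the grasp point (between the pads) lies ctrl.hold_point_z behind it (ctrl.hold_point_z is the distance from the TCP to the grasp point, in m); z points along the fingers, y is the line along which they close (so a half turn about z gives the same grasp; the last joint's range is limited). The gripper opens to 85 mm and grips with 20 to 120 N. Pads are 22 mm wide; open, the fingers measure 114 mm over their backs; the gripper's body (76 mm by 85 mm) begins 54 mm behind the grasp point. The pads swing forward as they close: fully open they stand 13 mm farther back than shut.
Start: joints at [1.187, 0.591, 0.048, 1.609, -0.033, 0.943, -0.034], TCP at [0.208, -0.695, 0.231] pointing down, gripper open.
Joint ranges: [-2.69, 2.69], [-0.47, 2.24], [-1.27, 1.36], [0.19, 2.51], [-1.53, 4.68], [0.08, 2.07], [-3.09, 3.09]. Speed limits (rad/s): [2.57, 2.57, 3.14, 3.14, 3.14, 3.14, 3.14].

## Interface

Orientations are given as [roll, pitch, yaw] about the fixed x, y, z axes, in that order (R = Rz(yaw) Ry(pitch) Rx(roll)).
In Python, from cell import ctrl, viewer, order gives the robot as it stands.
- The arm moves only by the shell command python3 -m pendant 'ROWS' [OPENING]. ROWS is JSON, a list of rows, each a list of 6 numbers: the shift along the tool's x, y, z in m, then the turn, a rotation vector about the tool's x, y, z in degrees. In form: [[tx, ty, tz, rx, ry, rz], ...]. A call has exactly 10 rows; each row shifts and turns the commanded pose from where the row before left it, along the tool's axes as they then stand; what a row does not reach is not made up. A row lasts 1/12 s, in which the tool goes at most 41.7 mm and 7.16 degrees, less where a joint would pass 70% of its speed; a pose out of reach is approached as far as the arm can. A call with a gripper value outside its range is refused whole. OPENING is the closure, from -1 (fully open) to 1 (shut), set as the call begins (- or left out, the last holds). The fingers move at their own pace and stop on an object; the grip force is fixed at half the most. Time passes only in rows, so rows that do not move let the fingers close, or fill a call up. It gives the time, the measured TCP pose, the force, the opening and the grip force at its end, in the units of the state.
- ctrl.observe(): the state, without advancing time (a new reading comes with each control period).
- viewer.grab_frame(name): name is "scene" or "side" or "wrist"; returns a dict with "color" (400x640x3 uint8, red, green, blue), "K" (3x3 intrinsics, pixels), "k1" (the pictures are not rectified: a ray, as slopes to the right and down, at radius r is drawn at 1 + k1 r^2 times it, then the intrinsics apply), "xyz" and "orientation" of the camera in the world. Camera axes: x right, y down, z forward; pixel columns grow to the right and rows downward; lengths in m; the calibration is good to about 2 mm. A picture is of the moment at which its call begins. There is no depth.
- order.hand_in(): hands the job in; it is judged then, once.
The state is a dict: "t": time; "joint_pos": joint angles; "dq": joint speeds; "joint_efforts": joint torques, N m; "eef_pos": TCP position; "tcp_rot": TCP orientation; "wrist_force": force on the tool from outside, world axes, zero at the start; "torque": the same for the moment, N m; "finger_gap": finger opening in m; "gripper_force": force on a finger pad.
Only numpy, scipy, OpenCV 4.12 (cv2) and the standard library are available. Lean on these libraries where they do the work, as an engineer would, in place of code of your own. Each camera call takes 0.05 s, during which the arm holds its last target. There are 200 camera calls.

## Task

The sample jar stands loose in the open ratchet clamp. Hold the clamp's lever by its upright grip and pump it to and fro, one tooth a stroke, until the lever turns clearly stiff and the jar is held firmly between the jaws, but stop before it is overtightened. Then swing the lever fully back to rest, let go, and press the locking pin beside it fully home; move the jaw only with the lever and do not touch the jar.

Things in the scene. Friction and masses are not known exactly. Their poses are not given: they have to be found in the camera images.
- jar: Sample jar, 44 mm across, 62 mm high, amber with a ribbed black lid, about 0.1 kg, standing upright and loose on the clamp's base plate (12 mm high) between the jaws. Origin: centre of its underside. The moving jaw slides it along the plate into the V block; do not touch it.
- clamp: Ratchet clamp, fixed ahead and right of the robot: grey plate 90x280x12 mm. Origin: on the desk, on the slide's centre line; own -y: closing direction (away from the robot); own -x: the lever's side (robot's right). A sprung V block (1.8 N/mm) at the far end sits elsewhere each time and is not reported: 18 to 38 mm of jaw travel (2 to 5 strokes) until jaw, jar and V block touch.
- jaw: Moving jaw with its steel rack, 8 mm tooth pitch; slides along the clamp's -y. Origin: at the clamp's origin while open, moves with the jaw. A holding pawl keeps each tooth gained; it cannot be backed off. Unloaded, it stays where a stroke left it (up to 5 mm past the tooth); loaded, it falls back onto the tooth as the lever goes back.
- jaw_pad (a point): Hollow of the black rubber pad on the moving jaw, 37 mm above the desk. Held firmly means that the jaw presses the jar with 5 to 34 N when all is done; it is overtightened if ever pressed with more than 36 N, also at the far end of a stroke, where the jaw stands up to 5 mm (9 N) beyond the tooth it falls back to.
- lever_grip (a point): Point on the axis of the lever's upright black grip, 85 mm above the desk; it turns with the lever. The grip is a round post 18 mm in diameter, from 42 to 105 mm above the desk, on the end of a flat steel lever (upper face at 43 mm), 140 mm from the pivot axis in plan.
- lever_pivot (a point): Point on the lever's upright pivot axis, 85 mm above the desk. FEEL: compare the push along the arc at the grip, held still near a stroke's far end, with that of the first stroke, which is always free. Jaw force after the return = 3 x extra push - 6 N. Stop pumping once the extra push is 4.6 N or more. One more stroke adds about 4.5 N push, 14 N at the jaw; from 10.5 N extra the jar is overtight.
- lever (a joint): Lever angle: 0 at the rest stop (start), 0.37 rad at the far stop; grows counter-clockwise from above, carrying the grip along the clamp's -y by about 50 mm. A stroke needs 0.33 to 0.37 rad for the tooth to catch, then a return to within 0.03 rad of rest to pick up the next; it gains one tooth at most. Slight friction (about 1 N at the grip); it stays where it is left.
- pin_top (a point): Middle of the flat top of the locking pin's steel head, 18 mm in diameter, 44 mm above the desk at the start, 34 mm when home. It stands in a dark collar near the plate's end towards the robot, on the lever's side of the rack, some 30 mm from the resting lever. Press straight down.
- lock_pin (a joint): How far the locking pin is pressed in: 0 raised (start), 0.010 m fully home. It moves against about 4 N of friction and stays where it is left.
- plate_mid (a point): Middle of the base plate's upper face. ROOM: a fixed partition runs along x on the robot's left, from beside the base to the far end, face at y = 0.189, top at z = 0.289. An arm with a wide shoulder hits it when facing straight ahead: keep the first joint turned right and take the grip and the pin with the tool tilted (fingers leaning ahead and left), by up to 45 degrees.
Things that resemble listed ones, but are neither listed nor needed, are in the scene too. What is shaped like the jar but blue is not meant.

How it is judged:
On the way, in this order (a step that is already met when the one before it is completed fails the run):
1. the jaw is advanced by at least half a tooth while the lever's grip is held (y of jaw_pad in the frame of clamp below 0.002 m and distance between the grasp point and lever_grip below 0.05 m).
2. the jaw presses the jar with more than 5 N (contact force between jaw and jar above 5 N), for 0.2 s.
3. with the jar still held (over 5 N) and the lever back at rest, the locking pin is pressed home (contact force between jaw and jar above 5 N and value of joint lever below 0.05 rad and value of joint lock_pin above 0.0085 m), for 0.1 s.
At the end, for the whole second after the job is handed in: The jar stands upright (within 0.12 rad) on the clamp's base plate between the jaws, on the centre line within 12 mm, at rest and pressed by the jaw with 5 to 34 N; the lever is back within 0.05 rad of its rest stop, and the locking pin is down by more than 8.5 mm of its 10 mm (all of step 3 and contact force between jaw and jar below 34 N and x of jar in the frame of clamp between -0.012 and 0.012 m and z of jar in the frame of clamp between 0.009 and 0.018 m and angle between jar's own z axis and vertical below 0.12 rad and linear speed of jar below 0.02 m/s); the robot touches nothing.
It fails at once if the jar is overtightened: the jaw presses it with more than 36 N (contact force between jaw and jar above 36 N).
It fails at once if the robot's fingers push the moving jaw itself with more than 3 N (contact force between the fingers and jaw above 3 N).
It fails at once if the robot's fingers touch the jar with more than 3 N (contact force between the fingers and jar above 3 N).
It also fails if it takes over 61 s, if anything falls off the work surface, if the arm or the gripper's body presses on something with over 40 N, if the wrist force passes 120 N, or if a joint passes its speed limit or range.

## Working session

There is one attempt and no reset: what is moved stays moved. The work goes in short steps, Python scripts to look and compute and a shell command to move; the robot and the scene stay as the last step left them, time stands still between calls to the robot, and variables do not carry over. Pictures are saved under pics/ and viewed, at most 11 in all, crops included, and the job is handed in when it is done.

```bash
mkdir -p pics; ls
python3 - <<'E'
from cell import ctrl, viewer, order
import cv2,numpy as np
print(ctrl.observe(), ctrl.hold_point_z)
for n in ("scene","side"):
    f=viewer.grab_frame(n)
    print(n,f["K"],f["k1"],f["xyz"],f["orientation"])
    cv2.imwrite(f"pics/{n}0.png",f["color"][:,:,::-1])
E
```

```text
pics
{'t': 0.0, 'joint_pos': array([ 1.1865201 ,  0.59212288,  0.04830071,  1.60984614, -0.03329686,
        0.94267797, -0.0336994 ]), 'dq': array([ 0.00101685, -0.0003262 , -0.00035166, -0.00338302,  0.00138254,
       -0.0012001 , -0.00022955]), 'joint_efforts': array([-2.44919538e-04, -5.48699498e+01,  1.54647019e+00, -1.98125517e+01,
        9.43496183e-03,  8.66488932e-03,  1.94875049e-07]), 'eef_pos': array([ 0.20762049, -0.69376657,  0.23012933]), 'tcp_rot': array([-3.13934684e+00,  1.30459378e-04,  2.90858002e-01]), 'wrist_force': array([-0.1195388 , -0.03337282,  0.41090589]), 'torque': array([-0.00792222,  0.02591501,  0.01204418]), 'gripper_force': 0.0, 'finger_gap': 0.08554346891261921} 0.0187
scene [[502.23063401   0.         311.22126833]
 [  0.         502.23063401 200.25446063]
 [  0.           0.           1.        ]] -0.08561767132286054 [-0.02621212  0.50394442  0.51529536] [-2.0815056  -0.00405438 -2.60256057]
side [[437.43671092   0.         319.40195208]
 [  0.         437.43671092 197.9368678 ]
 [  0.           0.           1.        ]] -0.056406286619295046 [-0.01366847  0.43142655  0.56245371] [-2.18817212  0.01314054 -2.54176287]
```

View pics/scene0.png

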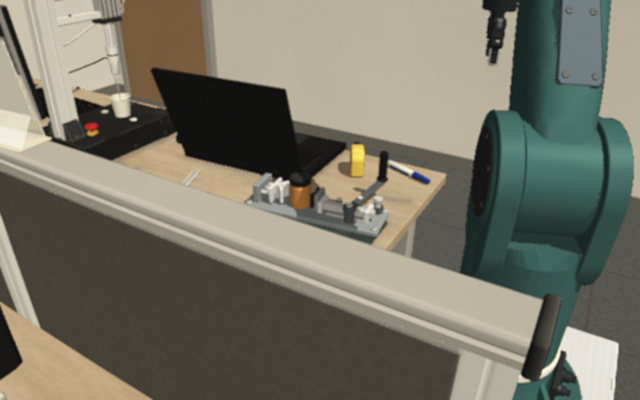

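View pics/side0.png

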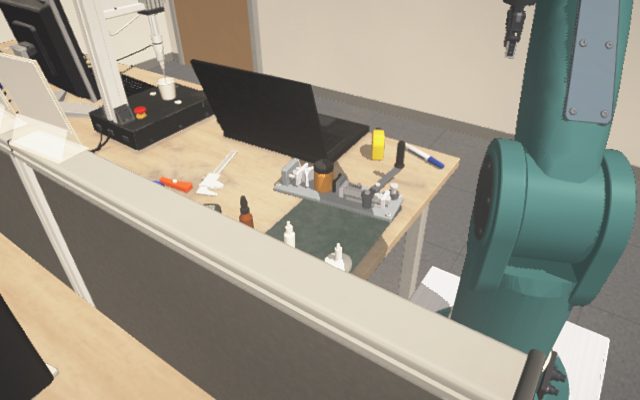

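The scene view shows the clamp near (320,205), with the amber jar at (300,190) and the black grip at (383,165). In the side view the jar is at (323,177) and the grip at (400,154). I'll enlarge both.

Run:
```python
import cv2,numpy as np
a=cv2.imread("pics/scene0.png")[140:245,245:405]
b=cv2.imread("pics/side0.png")[130:225,265:425]
r=lambda i:cv2.resize(i,None,fx=5,fy=5,interpolation=cv2.INTER_CUBIC)
cv2.imwrite("pics/c1.png",r(a));cv2.imwrite("pics/c2.png",r(b))
```

```text
(no output)
```

View pics/c1.png

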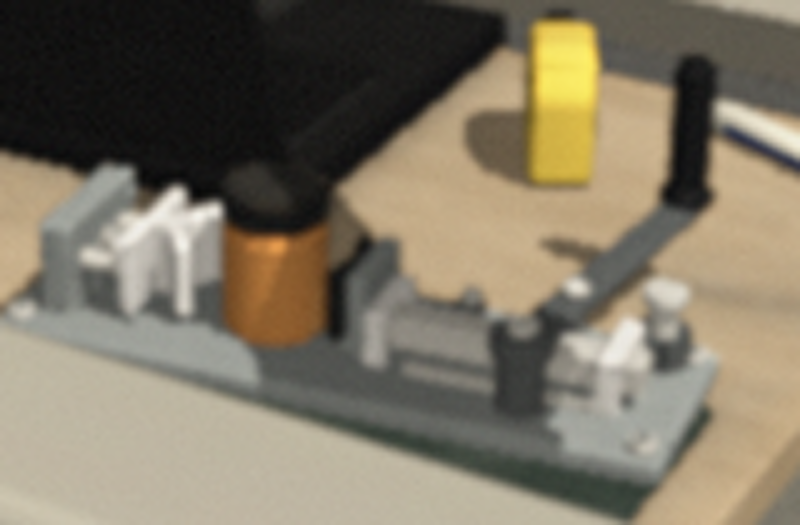

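View pics/c2.png

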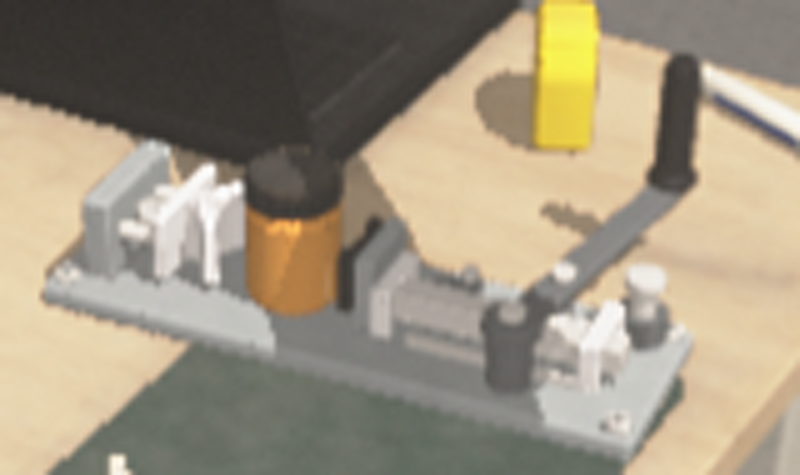

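Crop 1: the dark-post lever root is at (524,325), a lever screw at (575,288), the grip's top at (697,66) and foot at (687,196), and the pin head at (667,287) above its dark collar. Crop 2 matches: grip (684,64)–(671,183), pin (646,272). The yellow block and pen are distractors. The steel head in the dark collar beside the rack, at the robot's end, fits the pin; I'll check it with geometry.

```bash
cat > h.py <<'E'
import numpy as np,cv2
from scipy.spatial.transform import Rotation as R
from cell import ctrl,viewer
def rays(f,uv):
    K=np.array(f["K"]);d=np.array([f["k1"],0,0,0,0.])
    p=cv2.undistortPoints(np.array(uv,float).reshape(-1,1,2),K,d).reshape(-1,2)
    v=np.c_[p,np.ones(len(p))]@R.from_euler("xyz",f["orientation"]).as_matrix().T
    return np.array(f["xyz"]),v
def atz(f,uv,z):
    c,v=rays(f,uv);return c+v*((np.array(z)-c[2])/v[:,2])[:,None]
def tri(fa,a,fb,b):
    c1,v1=rays(fa,a);c2,v2=rays(fb,b);out=[]
    for p,q in zip(v1,v2):
        s=np.linalg.lstsq(np.c_[p,-q],c2-c1,rcond=None)[0];out.append((c1+s[0]*p+c2+s[1]*q)/2)
    return np.array(out)
E
python3 - <<'E'
from h import *
np.set_printoptions(precision=4,suppress=True)
fa=viewer.grab_frame("scene");fb=viewer.grab_frame("side")
names="griptop grip85 gripfoot pin post bolt jarlid".split();z=[.105,.085,.043,.044,.05,.05,.074]
a=np.array([(697,66),(694,108),(687,196),(667,287),(524,325),(575,288),(275,187)])/5+[245,140]
b=np.array([(684,64),(680,102),(671,183),(646,272),(512,313),(565,271),(295,167)])/5+[265,130]
for r in zip(names,atz(fa,a,z),atz(fb,b,z),tri(fa,a,fb,b)):print(*r)
z=[.012]*4
print("plate side: frontleft, frontright, backright",atz(fb,np.array([(45,290),(630,445),(692,335)])/5+[265,130],[.012]*3))
print("plate scene",atz(fa,np.array([(0,318),(655,470),(716,358)])/5+[245,140],[.012]*3))
E
```

```text
griptop [ 0.3218 -0.3686  0.105 ] [ 0.3219 -0.3687  0.105 ] [ 0.3222 -0.3695  0.1046]
grip85 [ 0.3228 -0.3714  0.085 ] [ 0.3226 -0.3704  0.085 ] [ 0.3205 -0.3655  0.0879]
gripfoot [ 0.3241 -0.3747  0.043 ] [ 0.3227 -0.3702  0.043 ] [ 0.3135 -0.3483  0.0572]
pin [ 0.2981 -0.2966  0.044 ] [ 0.2989 -0.2965  0.044 ] [ 0.2985 -0.2965  0.044 ]
post [ 0.3276 -0.2316  0.05  ] [ 0.3276 -0.2305  0.05  ] [ 0.3248 -0.2254  0.0539]
bolt [ 0.3239 -0.2672  0.05  ] [ 0.3242 -0.27    0.05  ] [ 0.3309 -0.2833  0.0403]
jarlid [ 0.4423 -0.24    0.074 ] [ 0.4448 -0.2453  0.074 ] [ 0.4609 -0.2693  0.0567]
plate side: frontleft, frontright, backright [[ 0.5373 -0.1803  0.012 ]
 [ 0.2667 -0.2234  0.012 ]
 [ 0.2792 -0.3078  0.012 ]]
plate scene [[ 0.5407 -0.1864  0.012 ]
 [ 0.2665 -0.221   0.012 ]
 [ 0.2795 -0.3077  0.012 ]]
```

Everything agrees: post to grip is 139.5 mm, and both cameras put the pin at z=44 mm. So pivot = (0.3276,-0.231), grip = (0.322,-0.370) and pin = (0.2985,-0.2965). The clamp is yawed about 8°. Next I'll check the yellow block and compute the approach.

```bash
cat >> h.py <<'E'
def T(p,r):
    M=np.eye(4);M[:3,:3]=r;M[:3,3]=p;return M
def now():
    o=ctrl.observe();return T(o["eef_pos"],R.from_euler("xyz",o["tcp_rot"]).as_matrix())
def lean(phi,t,hold):  # TCP pose whose grasp point is at hold
    r=R.from_euler("xyz",[180,-t,phi],degrees=True).as_matrix()
    return T(np.array(hold)+r[:,2]*ctrl.hold_point_z,r)
def row(T0,T1,n):
    from scipy.linalg import logm,expm
    A=expm(np.real(logm(np.linalg.inv(T0)@T1))/n)
    return [*A[:3,3].round(5).tolist(),*R.from_matrix(A[:3,:3]).as_rotvec(degrees=True).round(2).tolist()]
def arc(T0,piv,ang,n):
    q=R.from_rotvec([0,0,ang]).as_matrix();p=np.array([piv[0],piv[1],0])
    return row(T0,T(p-q@p,q)@T0,n)
grip=np.array([.322,-.370,.085]);piv=(.3276,-.231);pin=np.array([.2985,-.2965,.044])
E
python3 - <<'E'
from h import *
fa=viewer.grab_frame("scene")
print("block base",atz(fa,np.array([(530,182),(590,185)])/5+[245,140],[0,0]).round(3), "top",atz(fa,np.array([(532,25),(595,28)])/5+[245,140],[.05,.05]).round(3))
T1=lean(60,40,grip); pre=T1.copy(); pre[:3,3]-=T1[:3,2]*.10
print("pre tcp",pre[:3,3], row(now(),pre,10));
E
```

```text
block base [[ 0.424 -0.43   0.   ]
 [ 0.399 -0.442  0.   ]] top [[ 0.454 -0.489  0.05 ]
 [ 0.427 -0.501  0.05 ]]
pre tcp [ 0.29587068 -0.4152573   0.14727941] [0.02054, -0.01697, 0.01646, 1.51, 3.8, -4.15]
```

```bash
python3 -m pendant '[[0.0205,-0.017,0.0165,1.51,3.8,-4.15],[0.0205,-0.017,0.0165,1.51,3.8,-4.15],[0.0205,-0.017,0.0165,1.51,3.8,-4.15],[0.0205,-0.017,0.0165,1.51,3.8,-4.15],[0.0205,-0.017,0.0165,1.51,3.8,-4.15],[0.0205,-0.017,0.0165,1.51,3.8,-4.15],[0.0205,-0.017,0.0165,1.51,3.8,-4.15],[0.0205,-0.017,0.0165,1.51,3.8,-4.15],[0.0205,-0.017,0.0165,1.51,3.8,-4.15],[0.0205,-0.017,0.0165,1.51,3.8,-4.15]]' -1
python3 - <<'E'
from h import *
o=ctrl.observe();print(o["joint_pos"].round(2),np.degrees(o["tcp_rot"]).round(1),o["eef_pos"].round(4))
T1=lean(60,40,grip); pre=T1.copy(); pre[:3,3]-=T1[:3,2]*.10
print(row(now(),pre,1),row(now(),T1,10))
import cv2
f=viewer.grab_frame("side");cv2.imwrite("pics/p1.png",f["color"][60:260,220:480,::-1].repeat(3,0).repeat(3,1))
E
```

```text
t: 1.08
eef_pos: [0.2956, -0.4147, 0.1471]
tcp_rot: [3.139, -0.7, 1.051]
wrist_force: [0.3, -0.3, -1.1]
finger_gap: 0.0854
gripper_force: 0.0
[ 1.51  0.71 -0.49  1.94 -0.33  0.97  0.79] [179.9 -40.1  60.2] [ 0.2956 -0.4147  0.1471]
[-0.0002, 0.0005, -0.00037, -0.01, -0.1, 0.16] [-3e-05, 5e-05, 0.00996, -0.0, -0.01, 0.02]
```

View pics/p1.png

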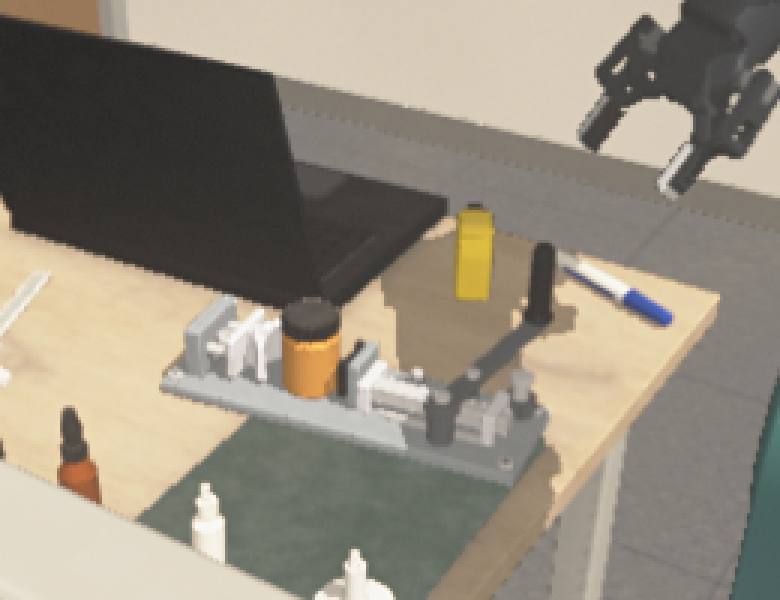

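The picture shows the tool tilted and open, tips around (590,140) and (675,190), midway (632,165), which is above and behind the grip at (543,280). I'll check by projection.

Run:
```python
from h import *
f=viewer.grab_frame("side");M=R.from_euler("xyz",f["orientation"]).as_matrix();t=now()
for d in (0,-.013):
    p=M.T@(t[:3,3]+d*t[:3,2]-f["xyz"]);uv=p[:2]/p[2];uv=uv*(1+f["k1"]*uv@uv)
    print(((f["K"]@[*uv,1])[:2]-[220,60])*3)
```

```text
[610.84778738 185.13384256]
[621.86580389 170.34450575]
```

This agrees to about 3 raw px, which is within my reading error. Advancing onto the grip with the opening reduced only at the end.

```bash
python3 -m pendant '[[0,0,0.01,0,0,0],[0,0,0.01,0,0,0],[0,0,0.01,0,0,0],[0,0,0.01,0,0,0],[0,0,0.01,0,0,0],[0,0,0.01,0,0,0],[0,0,0.01,0,0,0],[0,0,0.01,0,0,0],[0,0,0.01,0,0,0],[0,0,0.01,0,0,0]]' -1
python3 - <<'E'
from h import *
import cv2
f=viewer.grab_frame("side");cv2.imwrite("pics/p2.png",f["color"][100:220,320:480,::-1].repeat(4,0).repeat(4,1))
E
```

```text
t: 2.02
eef_pos: [0.3281, -0.3595, 0.0697]
tcp_rot: [-3.141, -0.697, 1.046]
wrist_force: [-0.2, -0.0, -0.2]
finger_gap: 0.0856
gripper_force: 0.0
```

View pics/p2.png

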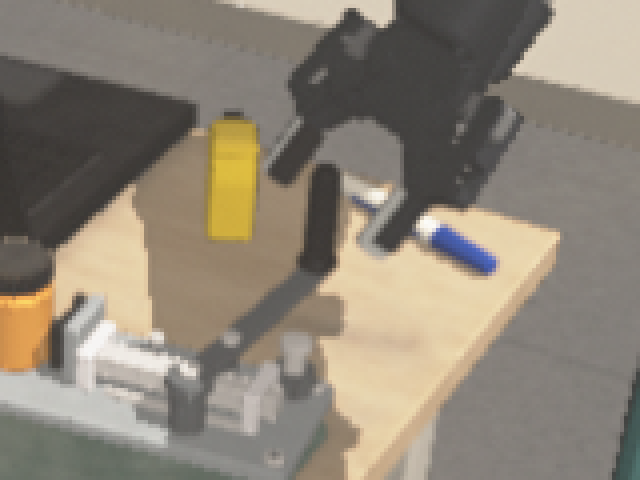

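The post at (320,205) stands midway between the tips at (280,170) and (380,240), so I can close.

```bash
python3 -m pendant '[[0,0,0,0,0,0],[0,0,0,0,0,0],[0,0,0,0,0,0],[0,0,0,0,0,0],[0,0,0,0,0,0],[0,0,0,0,0,0],[0,0,0,0,0,0],[0,0,0,0,0,0],[0,0,0,0,0,0],[0,0,0,0,0,0]]' 1
python3 - <<'E'
from h import *
t=now();print("hold",t[:3,3]-t[:3,2]*.0187, arc(t,piv,.35,10), arc(t,piv,-.35,10))
E
```

```text
t: 2.9
eef_pos: [0.3326, -0.3643, 0.0714]
tcp_rot: [3.13, -0.694, 1.047]
wrist_force: [11.8, -2.7, -1.4]
finger_gap: 0.0165
gripper_force: 58.6
hold [ 0.32649008 -0.37455893  0.08574539] [0.00196, 0.00389, 0.00168, 1.28, 0.02, -1.54] [-0.00186, -0.00398, -0.00159, -1.28, -0.02, 1.54]
```

Gripped, and the post has pushed the tool about 6 mm, so the arm is compliant and preloads the lever against its rest stop. I'll re-centre the command on the measured pose.

Run:
```python
from h import *
print(now()[:3,:3].T@np.array([.0045,-.0048,.0017]))
```

```text
[-0.00038068  0.00632461 -0.00245649]
```

```bash
python3 -m pendant '[[0,0.002,0,0,0,0],[0,0.002,-0.001,0,0,0],[0,0.0023,-0.0015,0,0,0],[0,0,0,0,0,0],[0,0,0,0,0,0],[0,0,0,0,0,0],[0,0,0,0,0,0],[0,0,0,0,0,0],[0,0,0,0,0,0],[0,0,0,0,0,0]]' 1
sed -i 's/^grip=.*/grip=np.array([.322,-.370,.085]);piv=(.332,-.235);pin=np.array([.2985,-.2965,.044])/' h.py
cat >> h.py <<'E'
def hold():
    t=now();return t[:3,3]-t[:3,2]*ctrl.hold_point_z
def rep():
    o=ctrl.observe();h=hold();v=h[:2]-piv;a=np.arctan2(v[1],v[0]);tan=np.array([-np.sin(a),np.cos(a),0]);rad=np.array([np.cos(a),np.sin(a),0])
    print("hold",h.round(4),"r",np.linalg.norm(v).round(4),"ang",a.round(4),"yaw",o["tcp_rot"][2].round(3),"push",-(o["wrist_force"]@tan).round(2),"radF",(o["wrist_force"]@rad).round(2),"Fz",o["wrist_force"][2].round(2),"dq",abs(o["dq"]).max().round(4))
E
python3 - <<'E'
from h import *
rep();t=now();print(arc(t,piv,.35,10), arc(t,piv,-.35,10))
E
```

```text
t: 3.73
eef_pos: [0.3326, -0.3642, 0.0715]
tcp_rot: [3.141, -0.697, 1.047]
wrist_force: [5.4, 0.8, -8.8]
finger_gap: 0.0165
gripper_force: 59.6
hold [ 0.3266 -0.3746  0.0858] r 0.1397 ang -1.6094 yaw 1.047 push -5.36 radF -1.01 Fz -8.79 dq 0.0017
[0.0018, 0.00386, 0.00151, 1.29, 0.0, -1.54] [-0.0017, -0.00394, -0.00142, -1.29, -0.0, 1.54]
```

```bash
python3 -m pendant '[[0.0018,0.0039,0.003,1.29,0,-1.54],[0.0018,0.0039,0.0015,1.29,0,-1.54],[0.0018,0.0039,0.0015,1.29,0,-1.54],[0.0018,0.0039,0.0015,1.29,0,-1.54],[0.0018,0.0039,0.0015,1.29,0,-1.54],[0.0018,0.0039,0.0015,1.29,0,-1.54],[0.0018,0.0039,0.0015,1.29,0,-1.54],[0.0018,0.0039,0.0015,1.29,0,-1.54],[0.0018,0.0039,0.0015,1.29,0,-1.54],[0.0018,0.0039,0.0015,1.29,0,-1.54]]' 1
python3 -c "
from h import *
rep()"
```

```text
t: 4.57
eef_pos: [0.3776, -0.3554, 0.0714]
tcp_rot: [-3.14, -0.698, 1.401]
wrist_force: [-3.1, -0.8, 2.2]
finger_gap: 0.0165
gripper_force: 61.0
hold [ 0.3756 -0.3673  0.0857] r 0.1392 ang -1.2526 yaw 1.401 push 3.22 radF -0.26 Fz 2.16 dq 0.215
```

```bash
python3 -m pendant '[[0,0,0,0,0,0],[0,0,0,0,0,0],[0,0,0,0,0,0],[0,0,0,0,0,0],[0,0,0,0,0,0],[0,0,0,0,0,0],[0,0,0,0,0,0],[0,0,0,0,0,0],[0,0,0,0,0,0],[0,0,0,0,0,0]]' 1
python3 - <<'E'
from h import *
rep();rep();t=now();print(arc(t,piv,-.35,10))
f=viewer.grab_frame("side");cv2.imwrite("pics/s1.png",f["color"][130:225,265:425,::-1])
rep()
E
```

```text
t: 5.4
eef_pos: [0.3773, -0.3556, 0.0714]
tcp_rot: [-3.141, -0.698, 1.397]
wrist_force: [-0.2, 0.9, 1.2]
finger_gap: 0.0164
gripper_force: 60.7
hold [ 0.3753 -0.3674  0.0857] r 0.1393 ang -1.2548 yaw 1.397 push -0.08 radF -0.9 Fz 1.23 dq 0.0025
hold [ 0.3753 -0.3674  0.0857] r 0.1393 ang -1.2548 yaw 1.397 push -0.08 radF -0.9 Fz 1.23 dq 0.0025
[-0.0017, -0.00392, -0.00143, -1.29, 0.0, 1.54]
hold [ 0.3753 -0.3674  0.0857] r 0.1393 ang -1.2549 yaw 1.397 push 0.8 radF -2.06 Fz 0.94 dq 0.0015
```

```bash
cat >> h.py <<'E'
def avg(n=8):
    P=[]
    for _ in range(n):
        viewer.grab_frame("side");o=ctrl.observe();v=hold()[:2]-piv;a=np.arctan2(v[1],v[0]);P.append(o["wrist_force"]@[np.sin(a),-np.cos(a),0])
    print("push avg",np.mean(P).round(2),"sd",np.std(P).round(2),"rel angle",(a+1.6094).round(4))
E
python3 -c "
from h import *
avg()"
python3 -m pendant '[[-0.0017,-0.0039,-0.0014,-1.29,0,1.54],[-0.0017,-0.0039,-0.0014,-1.29,0,1.54],[-0.0017,-0.0039,-0.0014,-1.29,0,1.54],[-0.0017,-0.0039,-0.0014,-1.29,0,1.54],[-0.0017,-0.0039,-0.0014,-1.29,0,1.54],[-0.0017,-0.0039,-0.0014,-1.29,0,1.54],[-0.0017,-0.0039,-0.0014,-1.29,0,1.54],[-0.0017,-0.0039,-0.0014,-1.29,0,1.54],[-0.0017,-0.0039,-0.0014,-1.29,0,1.54],[-0.0017,-0.0039,-0.0014,-1.29,0,1.54]]' 1
python3 -c "
from h import *
avg(5);rep()"
```

```text
push avg 0.07 sd 0.58 rel angle 0.3547
t: 6.68
eef_pos: [0.3332, -0.3642, 0.0714]
tcp_rot: [3.142, -0.697, 1.043]
wrist_force: [0.0, 1.3, 4.6]
finger_gap: 0.0163
gripper_force: 61.0
push avg 1.71 sd 0.64 rel angle 0.0052
hold [ 0.3273 -0.3746  0.0857] r 0.1397 ang -1.6042 yaw 1.047 push 2.13 radF -0.46 Fz 5.04 dq 0.0063
```

```bash
python3 -m pendant '[[0.0018,0.0039,0.0015,1.29,0,-1.54],[0.0018,0.0039,0.0015,1.29,0,-1.54],[0.0018,0.0039,0.0015,1.29,0,-1.54],[0.0018,0.0039,0.0015,1.29,0,-1.54],[0.0018,0.0039,0.0015,1.29,0,-1.54],[0.0018,0.0039,0.0015,1.29,0,-1.54],[0.0018,0.0039,0.0015,1.29,0,-1.54],[0.0018,0.0039,0.0015,1.29,0,-1.54],[0.0018,0.0039,0.0015,1.29,0,-1.54],[0.0018,0.0039,0.0015,1.29,0,-1.54]]' 1
python3 -c "
from h import *
avg(6);avg(8);rep()"
```

```text
t: 7.77
eef_pos: [0.3776, -0.3554, 0.0714]
tcp_rot: [-3.139, -0.699, 1.399]
wrist_force: [-2.2, 1.4, 6.0]
finger_gap: 0.0166
gripper_force: 61.4
push avg 0.85 sd 1.06 rel angle 0.3605
push avg 0.58 sd 0.59 rel angle 0.3593
hold [ 0.3759 -0.3672  0.0857] r 0.1393 ang -1.2501 yaw 1.397 push 0.02 radF -4.03 Fz 5.75 dq 0.0012
```

```bash
python3 -m pendant '[[-0.0017,-0.0041,-0.0020,-1.29,0,1.54],[-0.0017,-0.0039,-0.0018,-1.29,0,1.54],[-0.0017,-0.0039,-0.0015,-1.29,0,1.54],[-0.0017,-0.0039,-0.0015,-1.29,0,1.54],[-0.0017,-0.0039,-0.0015,-1.29,0,1.54],[-0.0017,-0.0039,-0.0015,-1.29,0,1.54],[-0.0017,-0.0039,-0.0015,-1.29,0,1.54],[-0.0017,-0.0039,-0.0015,-1.29,0,1.54],[-0.0017,-0.0039,-0.0015,-1.29,0,1.54],[-0.0017,-0.0041,-0.0015,-1.29,0,1.54]]' 1
python3 -c "
from h import *
avg(5);rep()"
python3 -m pendant '[[0.0018,0.0039,0.0015,1.29,0,-1.54],[0.0018,0.0039,0.0015,1.29,0,-1.54],[0.0018,0.0039,0.0015,1.29,0,-1.54],[0.0018,0.0039,0.0015,1.29,0,-1.54],[0.0018,0.0039,0.0015,1.29,0,-1.54],[0.0018,0.0039,0.0015,1.29,0,-1.54],[0.0018,0.0039,0.0015,1.29,0,-1.54],[0.0018,0.0039,0.0015,1.29,0,-1.54],[0.0018,0.0039,0.0015,1.29,0,-1.54],[0.0018,0.0039,0.0015,1.29,0,-1.54]]' 1
python3 -c "
from h import *
avg(6);avg(8);rep()"
```

```text
t: 9.3
eef_pos: [0.3324, -0.3643, 0.0714]
tcp_rot: [-3.139, -0.698, 1.04]
wrist_force: [16.0, 10.5, -10.8]
finger_gap: 0.0164
gripper_force: 58.8
push avg -2.0 sd 1.23 rel angle 0.0
hold [ 0.3266 -0.3746  0.0858] r 0.1397 ang -1.6094 yaw 1.042 push -1.63 radF -4.64 Fz -4.45 dq 0.0031
t: 10.38
eef_pos: [0.3757, -0.3561, 0.0714]
tcp_rot: [-3.136, -0.699, 1.393]
wrist_force: [-3.6, 6.4, -0.8]
finger_gap: 0.0166
gripper_force: 61.7
push avg -0.07 sd 0.66 rel angle 0.3465
push avg -0.31 sd 0.32 rel angle 0.3459
hold [ 0.3742 -0.3678  0.0858] r 0.1394 ang -1.2635 yaw 1.392 push -0.41 radF -5.97 Fz -1.59 dq 0.0023
```

Run:
```python
from h import *
f=viewer.grab_frame("side");a=cv2.imread("pics/s1.png");b=f["color"][130:225,265:425,::-1]
cv2.imwrite("pics/cmp.png",cv2.resize(np.vstack([a[20:],b[20:]]),None,fx=4,fy=4,interpolation=cv2.INTER_CUBIC)[:600])
```

```text
(no output)
```

View pics/cmp.png

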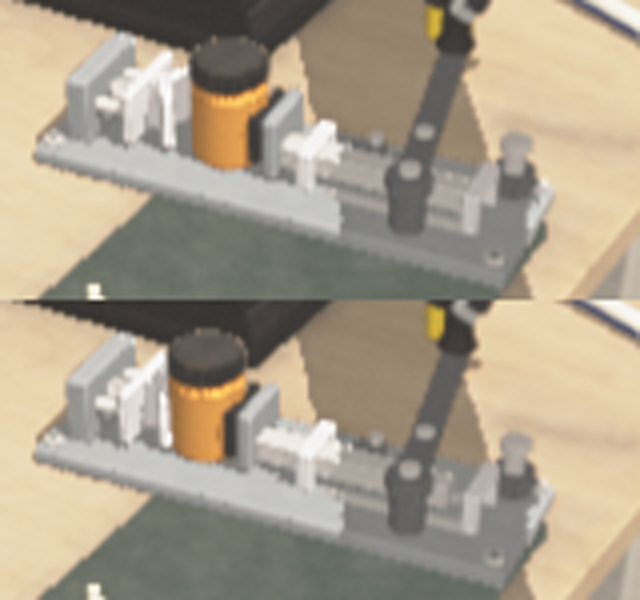

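The jaw and jar have advanced between strokes 1 and 3 (jaw face at x 285, now 260), and the jar is nearly in the V block. I'll go on with stroke 4.

```bash
python3 -m pendant '[[-0.0017,-0.0039,-0.0014,-1.29,0,1.54],[-0.0017,-0.0039,-0.0014,-1.29,0,1.54],[-0.0017,-0.0039,-0.0014,-1.29,0,1.54],[-0.0017,-0.0039,-0.0014,-1.29,0,1.54],[-0.0017,-0.0039,-0.0014,-1.29,0,1.54],[-0.0017,-0.0039,-0.0014,-1.29,0,1.54],[-0.0017,-0.0039,-0.0014,-1.29,0,1.54],[-0.0017,-0.0039,-0.0014,-1.29,0,1.54],[-0.0017,-0.0039,-0.0014,-1.29,0,1.54],[-0.0017,-0.0039,-0.0014,-1.29,0,1.54]]' 1
python3 -c "
from h import *
avg(5);rep()"
python3 -m pendant '[[0.0018,0.0039,0.0015,1.29,0,-1.54],[0.0018,0.0039,0.0015,1.29,0,-1.54],[0.0018,0.0039,0.0015,1.29,0,-1.54],[0.0018,0.0039,0.0015,1.29,0,-1.54],[0.0018,0.0039,0.0015,1.29,0,-1.54],[0.0018,0.0039,0.0015,1.29,0,-1.54],[0.0018,0.0039,0.0015,1.29,0,-1.54],[0.0018,0.0039,0.0015,1.29,0,-1.54],[0.0018,0.0039,0.0015,1.29,0,-1.54],[0.0018,0.0041,0.0015,1.29,0,-1.54]]' 1
python3 -c "
from h import *
avg(6);avg(8);rep()"
```

```text
t: 11.97
eef_pos: [0.3327, -0.3643, 0.0714]
tcp_rot: [-3.138, -0.698, 1.041]
wrist_force: [0.5, 6.3, -2.2]
finger_gap: 0.0166
gripper_force: 61.6
push avg -0.5 sd 0.84 rel angle 0.0002
hold [ 0.3266 -0.3746  0.0858] r 0.1397 ang -1.6092 yaw 1.042 push 0.62 radF -6.26 Fz -1.58 dq 0.0034
t: 13.05
eef_pos: [0.3752, -0.3563, 0.0714]
tcp_rot: [-3.133, -0.7, 1.392]
wrist_force: [-6.5, 6.3, 3.0]
finger_gap: 0.0165
gripper_force: 62.7
push avg 4.1 sd 0.49 rel angle 0.3415
push avg 4.04 sd 0.67 rel angle 0.3392
hold [ 0.3733 -0.3681  0.0857] r 0.1394 ang -1.2702 yaw 1.391 push 3.44 radF -8.66 Fz 1.73 dq 0.0023
```

Run:
```python
from h import *
a=-1.27;Rt=now()[:3,:3].T
print("tan 2mm",Rt@[-.002*np.sin(a),.002*np.cos(a),0],"in 2mm",Rt@[-.002*np.cos(a),-.002*np.sin(a),0])
```

```text
tan 2mm [0.00070747 0.00177793 0.00058176] in 2mm [ 0.00135615 -0.00091586  0.00114981]
```

```bash
python3 -m pendant '[[0.0013,-0.0009,0.0011,0,0,0],[0.0007,0.0018,0.0006,0,0,0],[0,0,0,0,0,0],[0,0,0,0,0,0],[0,0,0,0,0,0],[0,0,0,0,0,0],[0,0,0,0,0,0],[0,0,0,0,0,0],[0,0,0,0,0,0],[0,0,0,0,0,0]]' 1
python3 -c "
from h import *
avg(12);rep()"
```

```text
t: 14.58
eef_pos: [0.3764, -0.3559, 0.0714]
tcp_rot: [-3.135, -0.697, 1.391]
wrist_force: [-6.2, 2.0, 4.2]
finger_gap: 0.0165
gripper_force: 63.0
push avg 5.53 sd 0.53 rel angle 0.3477
hold [ 0.3744 -0.3677  0.0857] r 0.1393 ang -1.2617 yaw 1.391 push 5.97 radF -4.44 Fz 3.94 dq 0.0017
```

The load is felt: about 4.0–5.5 N, borderline because of friction. I'll return the lever and check the jaw force independently from the V block's spring deflection (1.8 N/mm), by subpixel image registration.

```bash
python3 -m pendant '[[-0.0020,-0.0047,-0.0018,-1.29,0,1.54],[-0.0020,-0.0047,-0.0018,-1.29,0,1.54],[-0.0017,-0.0041,-0.0014,-1.29,0,1.54],[-0.0017,-0.0039,-0.0014,-1.29,0,1.54],[-0.0017,-0.0039,-0.0014,-1.29,0,1.54],[-0.0017,-0.0039,-0.0014,-1.29,0,1.54],[-0.0017,-0.0039,-0.0014,-1.29,0,1.54],[-0.0017,-0.0039,-0.0014,-1.29,0,1.54],[-0.0017,-0.0039,-0.0014,-1.29,0,1.54],[-0.0017,-0.0039,-0.0014,-1.29,0,1.54]]' 1
python3 - <<'E'
from h import *
avg(3);rep()
for n in("scene","side"):
    c=np.mean([viewer.grab_frame(n)["color"].astype(float) for _ in range(6)],0)[:,:,::-1]
    cv2.imwrite(f"pics/{n}4.png",c.astype(np.uint8))
a=cv2.imread("pics/scene0.png")[165:215,245:330];b=cv2.imread("pics/scene4.png")[165:215,245:330]
c=cv2.imread("pics/side0.png")[150:200,268:353];d=cv2.imread("pics/side4.png")[150:200,268:353]
z=lambda i:cv2.resize(i,None,fx=4.6,fy=5.9,interpolation=cv2.INTER_CUBIC)
cv2.imwrite("pics/v4.png",np.vstack([np.hstack([z(a),z(b)]),np.hstack([z(c),z(d)])]))
E
```

```text
t: 16.02
eef_pos: [0.3337, -0.3643, 0.0715]
tcp_rot: [-3.141, -0.696, 1.043]
wrist_force: [-0.1, 4.8, -11.5]
finger_gap: 0.0163
gripper_force: 61.5
push avg 1.43 sd 0.89 rel angle 0.0058
hold [ 0.3274 -0.3746  0.0859] r 0.1397 ang -1.6036 yaw 1.044 push 1.75 radF -3.33 Fz -13.86 dq 0.0166
```

View pics/v4.png

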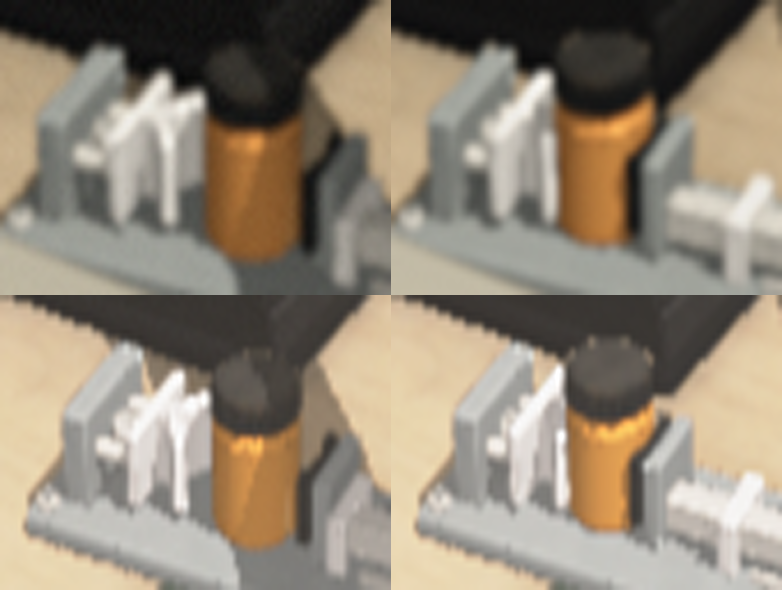

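Left is before and right is now. The jar sits in the V with the pad touching it, and the white V plate has shifted about 8–9 zoomed px left (110→102 in scene, 130→121 in side). I'll measure that subpixel.

Run:
```python
from h import *
d=np.array([.989,.145,0])
for n,(x0,x1,y0,y1),P in(("scene",(268,281,177,204),[.505,-.215,.04]),("side",(295,308,163,187),[.505,-.215,.04])):
    f=viewer.grab_frame(n);M=R.from_euler("xyz",f["orientation"]).as_matrix()
    def pr(p):
        q=M.T@(p-f["xyz"]);u=q[:2]/q[2];u=u*(1+f["k1"]*u@u);return (f["K"]@[*u,1])[:2]
    P=np.array(P);print(n,"proj",pr(P).round(1));J=(pr(P+.005*d)-pr(P-.005*d))/10
    a=cv2.imread(f"pics/{n}0.png");b=cv2.imread(f"pics/{n}4.png")
    g=lambda i:cv2.GaussianBlur(cv2.resize(cv2.cvtColor(i,6),None,fx=8,fy=8,interpolation=cv2.INTER_CUBIC),(0,0),5)
    A,B=g(a),g(b)
    def m(x0,x1,y0,y1,s=6):
        t=A[y0*8:y1*8,x0*8:x1*8];w=B[(y0-s)*8:(y1+s)*8,(x0-s)*8:(x1+s)*8]
        r=cv2.matchTemplate(w,t,cv2.TM_CCOEFF_NORMED);_,v,_,l=cv2.minMaxLoc(r);return np.array(l)/8-s,round(v,3)
    s,v=m(x0,x1,y0,y1);ref=m(*((250,266,172,205) if n=="scene" else (278,292,157,187)))
    print("px/mm",J.round(3),"shift",s,v,"ref",ref,"mm",((s-ref[0])@J/(J@J)).round(2))
    for y in range(y0+4,y1-4,5):print(y,m(x0,x0+10,y-3,y+4))
```

```text
scene proj [267. 190.]
px/mm [-0.444 -0.091] shift [-2.125 -0.75 ] 0.87 ref (array([-0.125, -0.125]), 0.99) mm 4.6
181 (array([ 1.  , -3.25]), 0.895)
186 (array([-1.625, -0.5  ]), 0.916)
191 (array([-2.125, -0.75 ]), 0.958)
196 (array([-2.25, -0.25]), 0.995)
side proj [294.2 174.8]
px/mm [-0.393 -0.101] shift [-2.25 -0.25] 0.774 ref (array([ 0.   , -0.125]), 0.985) mm 5.46
167 (array([-3.875,  1.375]), 0.815)
172 (array([-1.75 , -0.625]), 0.824)
177 (array([-2.   , -0.875]), 0.983)
182 (array([-2. , -0.5]), 0.989)
```

V block deflection is about 4.6–5.4 mm, so the jaw force is about 8–10 N, which agrees with an extra push of about 5 N (≥ 4.6). I'll stop pumping, release and back off.

```bash
python3 -m pendant '[[0,0,0,0,0,0],[0,0,0,0,0,0],[0,0,0,0,0,0],[0,0,0,0,0,0],[0,0,0,0,0,0],[0,0,0,0,0,0],[0,0,0,0,0,0],[0,0,0,0,0,0],[0,0,0,0,0,0],[0,0,0,0,0,0]]' -1
python3 -m pendant '[[0,0,-0.004,0,0,0],[0,0,-0.008,0,0,0],[0,0,-0.012,0,0,0],[0,0,-0.014,0,0,0],[0,0,-0.014,0,0,0],[0,0,-0.014,0,0,0],[0,0,-0.014,0,0,0],[0,0,-0.014,0,0,0],[0,0,-0.014,0,0,0],[0,0,-0.012,0,0,0]]' -1
python3 - <<'E'
from h import *
fs=[viewer.grab_frame(n) for n in("scene","side")]
for n,f in zip(("scene","side"),fs):cv2.imwrite(f"pics/{n}5.png",f["color"][:,:,::-1])
c=lambda i,x,y:cv2.resize(i["color"][y:y+75,x:x+100,::-1],None,fx=4,fy=4,interpolation=cv2.INTER_CUBIC)
cv2.imwrite("pics/v5.png",np.hstack([c(fs[0],320,145),c(fs[1],340,130)]))
p=pin+[.002,-.002,0]
t=lean(45,40,p);t[:3,3]=p+.009*t[:3,0]+[0,0,.035]
print(t[:3,3],row(now(),t,10))
E
```

```text
t: 17.7
eef_pos: [0.3348, -0.3638, 0.0724]
tcp_rot: [-3.141, -0.698, 1.046]
wrist_force: [-0.4, -0.2, 0.8]
finger_gap: 0.0854
gripper_force: 0.0
t: 18.53
eef_pos: [0.2957, -0.4318, 0.1656]
tcp_rot: [3.141, -0.696, 1.046]
wrist_force: [0.3, 0.3, 0.8]
finger_gap: 0.0853
gripper_force: 0.0
[ 0.30537508 -0.29362492  0.08478509] [0.00386, -0.00766, 0.01375, -0.94, 0.02, 1.15]
```

View pics/v5.png

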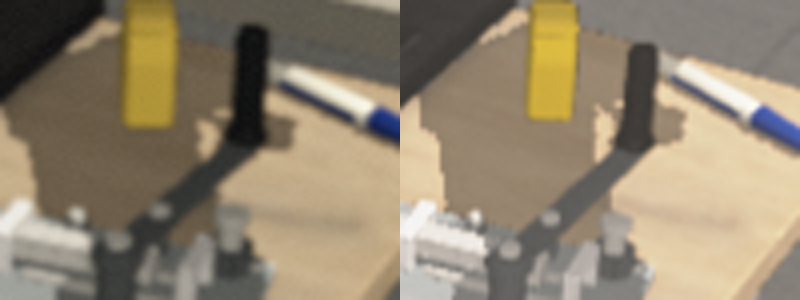

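The released lever is near rest: grip top at about (253,32) left and (643,48) right, with the pin head at (233,215) and (617,222). I'll measure the grip's shift from its start precisely.

Run:
```python
from h import *
for n,(x0,y0,x1,y1) in(("scene",(378,148,391,181)),("side",(394,138,408,168))):
    g=lambda k:cv2.GaussianBlur(cv2.resize(cv2.cvtColor(cv2.imread(f"pics/{n}{k}.png"),6),None,fx=8,fy=8,interpolation=cv2.INTER_CUBIC),(0,0),5)
    A,B=g(0),g(5);s=5;f=viewer.grab_frame(n)
    r=cv2.matchTemplate(B[(y0-s)*8:(y1+s)*8,(x0-s)*8:(x1+s)*8],A[y0*8:y1*8,x0*8:x1*8],cv2.TM_CCOEFF_NORMED);_,v,_,l=cv2.minMaxLoc(r);d=np.array(l)/8-s
    u=np.array([[384.,162],[384,162]+d]) if n=="scene" else np.array([[401.,150],[401,150]+d])
    p=atz(f,u,[.085,.085]);print(n,d,round(v,3),"mm",((p[1]-p[0])*1e3).round(1))
```

```text
scene [-0.875 -0.25 ] 0.902 mm [ 2.  -0.2  0. ]
side [-0.875 -0.25 ] 0.91 mm [2.1 0.  0. ]
```

The lever is 2 mm (about 0.015 rad) from its start, which is fine. Next I'll go above the pin with fingers closing, staying high over the grip post.

Run:
```python
from h import *
p=pin+[.002,-.002,0]
t=lean(45,40,p);t[:3,3]=p+.009*t[:3,0]+[0,0,.10];print(t[:3,3],row(now(),t,9))
```

```text
[ 0.30537508 -0.29362492  0.14978509] [0.0088, -0.0083, 0.00952, -1.07, 0.01, 1.27]
```

```bash
python3 -m pendant '[[0.0088,-0.0083,0.0095,-1.07,0,1.27],[0.0088,-0.0083,0.0095,-1.07,0,1.27],[0.0088,-0.0083,0.0095,-1.07,0,1.27],[0.0088,-0.0083,0.0095,-1.07,0,1.27],[0.0088,-0.0083,0.0095,-1.07,0,1.27],[0.0088,-0.0083,0.0095,-1.07,0,1.27],[0.0088,-0.0083,0.0095,-1.07,0,1.27],[0.0088,-0.0083,0.0095,-1.07,0,1.27],[0.0088,-0.0083,0.0095,-1.07,0,1.27],[0,0,0,0,0,0]]' 1
python3 - <<'E'
from h import *
o=ctrl.observe();print(o["joint_pos"].round(2),o["eef_pos"],np.degrees(o["tcp_rot"]).round(1))
p=pin+[.002,-.002,0]
t=lean(45,40,p);t[:3,3]=p+.009*t[:3,0]+[0,0,.015];print(t[:3,3],row(now(),t,9),"1cm down:",t[:3,:3].T@[0,0,-.01])
E
```

```text
t: 19.57
eef_pos: [0.304, -0.2873, 0.1496]
tcp_rot: [-3.134, -0.701, 0.786]
wrist_force: [0.4, 0.7, -0.6]
finger_gap: -0.0002
gripper_force: 0.0
[ 1.57  0.61 -0.62  2.28 -0.62  0.62  0.78] [ 0.30398015 -0.287252    0.14957858] [-179.6  -40.2   45. ]
[ 0.30537508 -0.29362492  0.06478509] [-0.00637, 0.00064, 0.00695, -0.05, -0.02, 0.0] 1cm down: [-6.42787610e-03 -1.38777878e-18  7.66044443e-03]
```

```bash
python3 -m pendant '[[-0.0064,0.0006,0.007,0,0,0],[-0.0064,0.0006,0.007,0,0,0],[-0.0064,0.0006,0.007,0,0,0],[-0.0064,0.0006,0.007,0,0,0],[-0.0064,0.0006,0.007,0,0,0],[-0.0064,0.0006,0.007,0,0,0],[-0.0064,0.0006,0.007,0,0,0],[-0.0064,0.0006,0.007,0,0,0],[-0.0064,0.0006,0.007,0,0,0],[0,0,0,0,0,0]]' 1
python3 - <<'E'
from h import *
fs=[viewer.grab_frame(n) for n in("scene","side")]
c=lambda i,x,y:cv2.resize(i["color"][y:y+95,x:x+80,::-1],None,fx=5,fy=5,interpolation=cv2.INTER_CUBIC)
cv2.imwrite("pics/v6.png",np.hstack([c(fs[0],335,130),c(fs[1],345,120)]))
print(ctrl.observe()["eef_pos"])
t=now()
for f,(x,y,o) in zip(fs,((335,130,0),(345,120,400))):
    M=R.from_euler("xyz",f["orientation"]).as_matrix()
    for P in (t[:3,3],t[:3,3]-.011*t[:3,0],pin):
        q=M.T@(P-f["xyz"]);u=q[:2]/q[2];u=u*(1+f["k1"]*u@u);print((((f["K"]@[*u,1])[:2]-[x,y])*5+[o,0]).round())
E
```

```text
t: 20.4
eef_pos: [0.3064, -0.3, 0.0627]
tcp_rot: [-3.14, -0.698, 0.784]
wrist_force: [0.5, 0.4, 0.3]
finger_gap: -0.0001
gripper_force: 0.0
[ 0.30666017 -0.29979065  0.06409787]
[204. 283.]
[223. 296.]
[216. 337.]
[637. 273.]
[654. 285.]
[647. 322.]
```

View pics/v6.png

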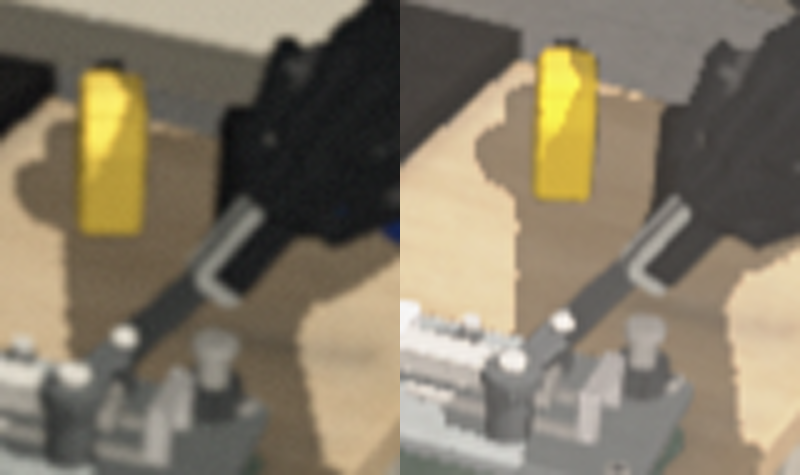

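The tip's lower corner is at about (235,303) left and (665,293) right, and the pin head at (215,340) and (645,322). The fingers appear about 6 mm robot-wards of their reading, the same offset as at the grip. I'll shift about 3.5 mm ahead-left, then press down.

```bash
python3 -m pendant '[[0.0027,-0.0007,0.0023,0,0,0],[-0.0013,0,0.0015,0,0,0],[-0.0013,0,0.0015,0,0,0],[-0.0013,0,0.0015,0,0,0],[-0.0013,0,0.0015,0,0,0],[-0.0013,0,0.0015,0,0,0],[-0.0013,0,0.0015,0,0,0],[0,0,0,0,0,0],[0,0,0,0,0,0],[0,0,0,0,0,0]]' 1
python3 -m pendant '[[-0.0013,0,0.0015,0,0,0],[-0.0013,0,0.0015,0,0,0],[-0.0013,0,0.0015,0,0,0],[0,0,0,0,0,0],[0,0,0,0,0,0],[0,0,0,0,0,0],[0,0,0,0,0,0],[0,0,0,0,0,0],[0,0,0,0,0,0],[0,0,0,0,0,0]]' 1
```

```text
t: 21.33
eef_pos: [0.3085, -0.2972, 0.0525]
tcp_rot: [3.141, -0.697, 0.786]
wrist_force: [-0.1, -0.4, -0.2]
finger_gap: -0.0
gripper_force: 0.0
t: 22.17
eef_pos: [0.3085, -0.2973, 0.0465]
tcp_rot: [3.141, -0.697, 0.786]
wrist_force: [-0.2, 0.0, 0.3]
finger_gap: 0.0001
gripper_force: 0.2
```

```bash
python3 -m pendant '[[-0.0013,0,0.0015,0,0,0],[-0.0013,0,0.0015,0,0,0],[0,0,0,0,0,0],[0,0,0,0,0,0],[0,0,0,0,0,0],[0,0,0,0,0,0],[0,0,0,0,0,0],[0,0,0,0,0,0],[0,0,0,0,0,0],[0,0,0,0,0,0]]' 1
python3 - <<'E'
from h import *
fs=[viewer.grab_frame(n) for n in("scene","side")]
c=lambda i,x,y:cv2.resize(i["color"][y:y+60,x:x+50,::-1],None,fx=8,fy=8,interpolation=cv2.INTER_CUBIC)
cv2.imwrite("pics/v7.png",np.hstack([c(fs[0],355,170),c(fs[1],365,160)]))
E
```

```text
t: 23.0
eef_pos: [0.3084, -0.2973, 0.0425]
tcp_rot: [3.141, -0.697, 0.786]
wrist_force: [0.9, -0.7, 0.5]
finger_gap: 0.0002
gripper_force: 0.4
```

View pics/v7.png

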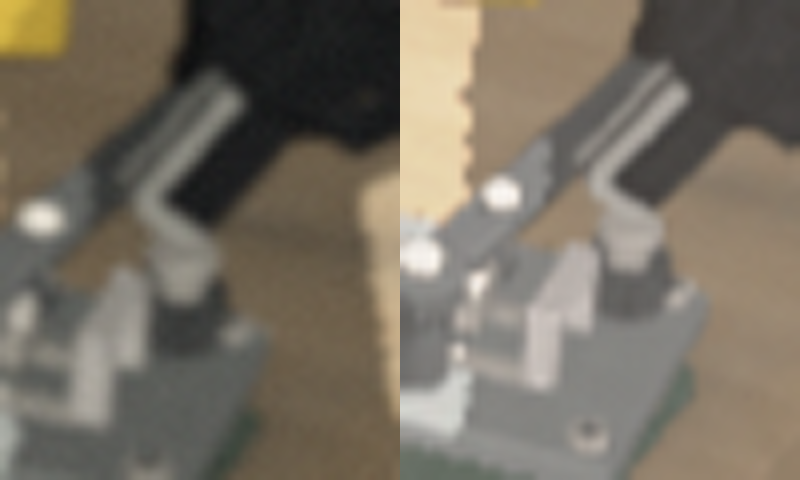

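The tip covers the pin head's top (tip edge (145,195)–(212,250) left, head at about (183,265)). I'll press on and watch the force.

```bash
python3 -m pendant '[[-0.0013,0,0.0015,0,0,0],[-0.0013,0,0.0015,0,0,0],[0,0,0,0,0,0],[0,0,0,0,0,0],[0,0,0,0,0,0],[0,0,0,0,0,0],[0,0,0,0,0,0],[0,0,0,0,0,0],[0,0,0,0,0,0],[0,0,0,0,0,0]]' 1
```

```text
t: 23.93
eef_pos: [0.3085, -0.2973, 0.0389]
tcp_rot: [3.141, -0.698, 0.786]
wrist_force: [-0.7, -1.3, 5.4]
finger_gap: 0.0003
gripper_force: 3.2
```

```bash
python3 -m pendant '[[-0.0013,0,0.0015,0,0,0],[-0.0013,0,0.0015,0,0,0],[0,0,0,0,0,0],[0,0,0,0,0,0],[0,0,0,0,0,0],[0,0,0,0,0,0],[0,0,0,0,0,0],[0,0,0,0,0,0],[0,0,0,0,0,0],[0,0,0,0,0,0]]' 1
```

```text
t: 24.77
eef_pos: [0.3086, -0.2971, 0.0379]
tcp_rot: [3.141, -0.703, 0.787]
wrist_force: [-13.1, -8.3, 35.5]
finger_gap: 0.0001
gripper_force: 17.8
```

```bash
python3 -m pendant '[[0.0013,0,-0.0015,0,0,0],[0.0026,0,-0.003,0,0,0],[0,0,-0.006,0,0,0],[0,0,-0.015,0,0,0],[0,0,-0.02,0,0,0],[0,0,-0.02,0,0,0],[0,0,-0.02,0,0,0],[0,0,-0.02,0,0,0],[0,0,-0.01,0,0,0],[0,0,0,0,0,0]]' 1
python3 - <<'E'
from h import *
for n,(x0,y0,x1,y1) in(("scene",(373,194,384,201)),("side",(389,181,400,188))):
    f=viewer.grab_frame(n);cv2.imwrite(f"pics/{n}6.png",f["color"][:,:,::-1])
    g=lambda k:cv2.GaussianBlur(cv2.resize(cv2.cvtColor(cv2.imread(f"pics/{n}{k}.png"),6),None,fx=8,fy=8,interpolation=cv2.INTER_CUBIC),(0,0),4)
    A,B=g(5),g(6);s=9
    for C in (g(0),B):
        r=cv2.matchTemplate(C[(y0-s)*8:(y1+s)*8,(x0-s)*8:(x1+s)*8],A[y0*8:y1*8,x0*8:x1*8],cv2.TM_CCOEFF_NORMED);_,v,_,l=cv2.minMaxLoc(r);print(n,np.array(l)/8-s,round(v,3))
    c=(x0+x1)//2
    for k in(0,5,6):print(k,cv2.cvtColor(cv2.imread(f"pics/{n}{k}.png"),6)[y0-4:y0+22,c])
    M=R.from_euler("xyz",f["orientation"]).as_matrix()
    for z in(.044,.034):
        q=M.T@(np.array([*pin[:2],z])-f["xyz"]);u=q[:2]/q[2];u=u*(1+f["k1"]*u@u);print(z,(f["K"]@[*u,1])[:2].round(1))
E
```

```text
t: 25.6
eef_pos: [0.257, -0.3502, 0.1262]
tcp_rot: [3.138, -0.694, 0.785]
wrist_force: [-0.1, 1.0, -1.1]
finger_gap: -0.0001
gripper_force: 0.0
scene [ 7.75 -6.25] 0.783
scene [-0.5 -2. ] 0.725
0 [162 169 171 167 163 175 197 212 215 211 199 175 149 142 151 172 174 152
 108  76  71  67  69  81 111 148]
5 [172 173 174 172 163 148 130 119 121 131 141 143 137 137 138 138 133 112
  75  57  56  53  55  60  68  82]
6 [ 96  95  96  93  89  85  83  82  86  93 103 118 126 128 141 147 142 117
  76  58  56  57  57  62  71  85]
0.044 [378.2 197.4]
0.034 [377.9 201.8]
side [ 0.875 -6.   ] 0.823
side [8.375 9.   ] 0.827
0 [181 176 186 186 186 200 225 234 236 237 228 204 180 190 208 210 189 144
 115 113 115 115 130 176 201 201]
5 [204 198 191 187 187 180 164 157 159 165 172 172 167 167 167 166 146 110
  93  96  96  97 102 120 129 131]
6 [132 130 124 123 122 125 129 134 135 139 152 159 163 168 175 173 148 111
  94  97  99  97 103 121 130 132]
0.044 [394.3 184.5]
0.034 [393.9 188.3]
```

Shadows blur the comparison, so I'll move well clear and compare with the unshadowed first picture.

Run:
```python
from h import *
print(now()[:3,:3].T@[-.02,-.30,.12]/10)
```

```text
[-0.00965584  0.01980353 -0.02371887]
```

```bash
python3 -m pendant '[[-0.0097,0.0198,-0.0237,0,0,0],[-0.0097,0.0198,-0.0237,0,0,0],[-0.0097,0.0198,-0.0237,0,0,0],[-0.0097,0.0198,-0.0237,0,0,0],[-0.0097,0.0198,-0.0237,0,0,0],[-0.0097,0.0198,-0.0237,0,0,0],[-0.0097,0.0198,-0.0237,0,0,0],[-0.0097,0.0198,-0.0237,0,0,0],[-0.0097,0.0198,-0.0237,0,0,0],[0,0,0,0,0,0]]' 1
python3 - <<'E'
from h import *
for n,(x0,y0) in(("scene",(373,190)),("side",(389,177))):
    f=viewer.grab_frame(n);cv2.imwrite(f"pics/{n}7.png",f["color"][:,:,::-1])
    for k in(0,7):print(n,k);print(cv2.cvtColor(cv2.imread(f"pics/{n}{k}.png"),6)[y0:y0+22,x0:x0+12:2].T)
E
```

```text
t: 26.53
eef_pos: [0.2401, -0.6243, 0.2332]
tcp_rot: [3.133, -0.693, 0.787]
wrist_force: [0.3, -1.5, -0.1]
finger_gap: 0.0
gripper_force: 0.0
scene 0
[[100  94  90  84  81 103 134 156 162 154 153 158 153 143 159 189 189 171
  166 180 196 207]
 [101 119 132 123 118 148 188 204 198 174 147 131 123 115 113 119 119 108
   93  97 122 136]
 [143 161 168 165 163 178 202 211 211 206 188 163 143 137 145 158 162 144
  101  69  63  62]
 [168 171 170 169 164 167 191 210 216 214 204 181 152 145 159 169 170 146
  108  85  79  79]
 [167 170 169 166 164 164 176 201 213 206 188 171 158 149 133 114 102  93
   85  81  85  90]
 [169 168 170 170 168 162 160 160 164 164 164 165 168 167 161 150 138 133
  131 127 145 162]]
scene 7
[[ 55  58  65  75  80  81  81  80  83  87  93  98  98 102 112 120 115 108
  108 105  99  96]
 [ 68  80  87  89  85  81  78  80  81  89  98 111 118 121 128 123 109  83
   63  56  57  59]
 [ 86  91  90  90  84  82  78  79  80  90  98 111 118 123 129 141 136 112
   72  56  55  57]
 [ 88  91  89  90  87  82  79  78  81  87  98 109 117 123 135 138 126  98
   68  56  58  58]
 [ 89  90  
[... 607 characters left out ...]
2 175 141 131 130 122
  115 120 124 147]
 [204 203 199 191 187 185 190 197 201 202 203 204 208 210 200 193 193 186
  180 220 222 205]]
side 7
[[ 94  96 102 114 124 128 129 130 131 132 135 135 127 128 148 158 154 147
  138 130 127 126]
 [101 115 122 122 121 125 130 130 132 134 145 154 156 159 158 149 122  96
   95  95  95  95]
 [122 125 121 119 119 123 128 131 132 140 151 155 157 163 169 167 141 105
   93  93  91  90]
 [128 127 119 119 119 123 127 129 130 133 146 157 158 167 171 160 131 103
   96  97  97  97]
 [130 130 123 121 120 121 125 130 130 131 134 146 154 150 131 104  92  94
   94  99 106 110]
 [130 131 127 124 120 120 121 126 129 129 130 131 133 134 129 125 124 120
  117 149 167 147]]
```

The pin head's top edge dropped about 4.4 px, as predicted for 10 mm, and the 35 N hard stop confirms it is home. Last check of lever and V block, then hand in.

Run:
```python
from h import *
for n,k0,b in(("scene",5,(378,148,391,181)),("side",5,(394,138,408,168)),("scene",4,(266,177,290,200)),("side",4,(293,165,318,187))):
    x0,y0,x1,y1=b;s=5
    g=lambda k:cv2.GaussianBlur(cv2.resize(cv2.cvtColor(cv2.imread(f"pics/{n}{k}.png"),6),None,fx=8,fy=8,interpolation=cv2.INTER_CUBIC),(0,0),4)
    r=cv2.matchTemplate(g(7)[(y0-s)*8:(y1+s)*8,(x0-s)*8:(x1+s)*8],g(k0)[y0*8:y1*8,x0*8:x1*8],cv2.TM_CCOEFF_NORMED);_,v,_,l=cv2.minMaxLoc(r);print(n,k0,np.array(l)/8-s,round(v,3))
```

```text
scene 5 [0.125 0.125] 0.927
side 5 [0.    0.375] 0.933
scene 4 [0. 0.] 1.0
side 4 [0. 0.] 1.0
```

```bash
python3 -c "
from cell import order
print(order.hand_in())"
```

```text
the job is handed in; nothing more can be done
None
```

The job is handed in, though no verdict came back: four strokes clamped the jar at an estimated 8–10 N, the lever is back within about 0.015 rad of rest and released, the locking pin is pressed home, and the arm is clear.

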